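Set the gib screw of the saw's sliding length stop and run it up to its buffer

ROBOT

A 7-joint arm with a two-finger parallel gripper is mounted at the origin on the work surface. World frame = base frame: x ahead of the robot, y to its left, z up, the work surface at z = 0. Lengths are in m, angles in rad, forces in N, time in s.
With the tool pointing down it reaches from about 0.4 to 0.85 m from the base axis. Payload 10.4 kg.
Tool frame: the origin (TCP) lies midway between the tips of the shut fingers; the grasp point (between the pads) lies 19 mm behind it; z points along the fingers, y is the direction in which the jaws open and shut (so a half turn about z gives the same grasp; the last joint's range is limited). The gripper opens to 85 mm and grips with 20 to 120 N. Pads are 22 mm wide; open, the fingers measure 114 mm over their backs; the gripper's body (76 mm by 85 mm) begins 54 mm behind the grasp point. The pads swing forward as they close: fully open they stand 13 mm farther back than shut.
Start: joints at [1.301, 0.332, -0.065, 1.46, 0.022, 1.35, -0.088], TCP at [0.153, -0.606, 0.231] pointing down, gripper open.
Joint ranges: [-2.6, 2.6], [-0.5, 2.12], [-1.47, 1.34], [0.16, 2.42], [-1.27, 4.41], [0.06, 2.06], [-2.6, 2.6]. Speed limits (rad/s): [2.22, 2.22, 2.79, 2.79, 3.14, 3.14, 3.14].

INTERFACE

Orientations are given as a unit quaternion [x, y, z, w].
In Python, from workcell import manip, viewer gives the robot as it stands.
- The arm moves only by the tool move_arm, never from a script. Its argument "deltas" is a list of rows, each a list of 7 numbers: the shift along the tool's x, y, z in m, then the turn, a rotation vector about the tool's x, y, z in degrees, then the opening, from -1 (shut) to 1 (fully open). In form: [[dx, dy, dz, wx, wy, wz, gripper], ...]. A call has 1 to 10 rows; each row shifts and turns the commanded pose from where the row before left it, along the tool's axes as they then stand; what a row does not reach is not made up. A row lasts 1/8 s, in which the tool goes at most 62.5 mm and 10.7 degrees, less where a joint would pass 70% of its speed; a pose out of reach is approached as far as the arm can. A call with a gripper value outside its range is refused whole. The fingers move at their own pace and stop on an object; "force" is the grip in N (left out, the last holds). Time passes only in rows, so rows that do not move let the fingers close. It gives the time, the measured TCP pose, the force and the opening at its end, in the units of the state.
- manip.get_obs(): the state, without advancing time (a new reading comes with each control period).
- viewer.camera(name): name is "side" or "top" or "wrist"; returns (picture, depth): 420x560x3 uint8, red, green, blue; 420x560 float32, m along the optical axis (not along the pixel's ray), 0 where there is no reading.
- viewer.calibration(name): a dict with "fx", "fy", "cx", "cy" (pixels), "R" (3x3) and "t" (3): a world point X has camera coordinates R X + t; the wrist camera has in their place "T_tool_cam" (4x4, takes a point from camera to tool coordinates, whose origin is the TCP and whose axes are the flange's). Camera axes: x right, y down, z forward; pixel columns grow to the right and rows downward; lengths in m; the calibration is good to about 2 mm. A picture is of the moment at which its call begins: read the wrist's pose just before it. calibration takes no time and is no camera call.
- manip.hand_in(): hands the job in, once; it reports no verdict.
The state is a dict: "clock": time; "joint_pos": joint angles; "joint_velocities": joint speeds; "tau": joint torques, N m; "position": TCP position; "ee_rot": TCP orientation; "ft_force": force on the tool from outside, world axes, zero at the start; "torque": the same for the moment, N m; "grip_width": opening from 0.0 (shut) to 1.0 (fully open).
Only numpy, scipy, OpenCV 4.12 (cv2) and the standard library are available. Lean on these libraries where they do the work, as an engineer would, in place of code of your own. Each camera call takes 0.05 s, during which the arm holds its last target.

TASK

The carriage of the saw's length stop has too much play on its rail. Turn its upright flat-headed thumbscrew clockwise until it bottoms, finger-tight and not forced, then back it off a quarter of a turn so that the carriage runs free without play. After that slide the carriage along the rail, gently, until it rests against the rubber buffer at the rail's end, let go, and leave the other things on the bench where they lie.

Things in the scene. Friction and masses are not known exactly. Their poses are not given: they have to be found in the camera images.
- rail: The fixed length-stop rail: flat steel bar 460 mm long, 56 mm wide, top 70 mm above the bench, on two grey feet, with a grey end block (104 mm high) at each end. Origin on the bench under the rail's middle; y runs along the rail towards the end block with the rubber buffer, x across it away from the robot, z up. It stands at some angle on the bench and does not move.
- thumbscrew (a point): Upright thumbscrew on the carriage: flat steel blade 38 mm long, 9 mm thick, 37 mm high on a thin shank. The point is on its axis where to grip, 14 mm below the blade's top edge, 145 mm above the bench; 23 mm of blade lie below it, then a collar 18 mm across. x along the blade, y across its thickness, z up the axis; they turn with it. Clockwise from above goes in, 1.75 mm a turn.
- shoe: Brass gib shoe hidden in the carriage, driven down by the thumbscrew onto the wear strip; origin in its lower face; its reading is too coarse to set the screw by. The screw starts 0.4 to 0.75 turn before bottoming; where it bottoms differs and must be felt. It drags at 0.04 N m both ways, stays where left, and stops hard at the bottom: 0.10 to 0.25 N m is finger-tight, 0.35 is forced.
- collar: Round steel collar, 18 mm across and 6 mm high, under the thumbscrew's blade, on the same axis; it turns with the screw, x along the blade's length when nothing twists it. Under torque the blade springs on it by 0.07 rad for each 0.1 N m and comes back when let go. Origin on the screw's axis, 38 mm below the collar's lower face.
- strip: Hardened steel wear strip, 16 mm wide, along the rail's top, its top face 73 mm above the bench. Origin in its top face at the rail's middle; axes as the rail's. The shoe bottoms on it.
- stop_plate (a point): Upright steel stop plate fixed to the carriage on the robot's side: 40 mm across the rail, 12 mm thick along it, from 54 to 126 mm above the bench. The point is its middle, 18 mm below its top edge, 105 mm from the screw's axis; axes as the rail's. Both wide faces are free: it can be pinched or pushed. The carriage slides only along the rail's y, with about 4 N of friction once backed off.
- carriage_nose (a point): Centre of the carriage's end face that looks to the buffer, 88 mm above the bench. The carriage is an aluminium saddle 98 mm wide, 110 mm long along the rail, its top 98 mm above the bench; the thumbscrew stands at its middle, 55 mm behind this face. Axes as the rail's.
- buffer: Round black rubber buffer, 26 mm across, on the end block at the rail's +y end, in line with carriage_nose. Origin in the centre of its free face, 88 mm above the bench and 166 mm along y from the rail's origin; the carriage starts 110 to 195 mm away from it. It gives 1 mm for each 5 N, at most 10 mm; 30 N on it is ramming. Axes as the rail's.
- offcut_a: loose offcut of square steel tube, 30 x 30 x 120 mm, lying on the bench in front of the rail (robot side); origin under its centre, x along it. Not part of the job.
- offcut_b: loose offcut of square aluminium tube, 25 x 25 x 75 mm, on the bench in front of the rail; origin under its centre, x along it. Not part of the job.
- tape: tape measure in a grey case, 72 x 42 x 66 mm, standing on the bench behind the rail; origin under its centre. Not part of the job.
- spanner: steel spanner, 160 mm long, lying on the bench behind the rail; x along it. Not part of the job.
- driver: screwdriver, 190 mm long, lying on the bench; x along it. Not part of the job.
- trysquare: try square, wooden stock 100 mm and steel blade 150 mm, lying flat on the bench; origin under the middle of the stock. Not part of the job.
- paste_tin: round metal tin, 72 mm across, 60 mm high, on the bench; origin under its centre. Not part of the job.
- file: flat file with a wooden handle, 265 mm long, lying on the bench; x along it. Not part of the job.

How it is judged:
On the way, in this order (a step that is already met when the one before it is completed fails the run):
1. the thumbscrew has been turned in until it bottoms (shoe down on the wear strip), with at least 0.09 N m on the blade (its twist on the collar above 0.06 rad) (z of shoe in the frame of strip below -2.23e-05 m and angle between the x axis of thumbscrew and the x axis of collar, either way round above 0.06 rad), for 0.1 s.
2. the screw has been backed off a quarter of a turn (0.15 to 0.35 turn) from where it bottoms (z of shoe in the frame of strip between 0.0002346 and 0.0005846 m), for 0.2 s.
3. the carriage has been slid up to the rubber buffer (y of carriage_nose in the frame of rail above 0.163 m), for 0.2 s.
At the end, for the whole second after the job is handed in: The thumbscrew stands 0.15 to 0.35 of a turn back from where it bottoms (gib shoe 0.23 to 0.58 mm clear of the wear strip), and the carriage is at rest against the rubber buffer, its face not more than 3 mm short of the unpressed buffer's face; nothing is held (all of step 2 and y of carriage_nose in the frame of rail above 0.163 m and linear speed of carriage below 0.005 m/s); the robot touches nothing.
It fails at once if the screw is forced: more than 0.375 N m on the blade (its twist on the collar over 0.25 rad) (angle between the x axis of thumbscrew and the x axis of collar, either way round above 0.25 rad).
It fails at once if the carriage is rammed into the buffer with more than 30 N (contact force between carriage and buffer above 30 N).
It fails at once if another thing on the bench is pushed more than 30 mm (distance of any of offcut_a, offcut_b, tape, spanner, driver, trysquare, paste_tin, file from where it was at the start of the episode above 0.03 m).
It also fails if it takes over 72 s, if anything falls off the work surface, if the arm or the gripper's body presses on something with over 40 N, if the wrist force passes 120 N, or if a joint passes its speed limit or range.

## Working session

There is one attempt and no reset: what is moved stays moved. The work goes in short steps, Python scripts to look and compute and a tool call to move; the robot and the scene stay as the last step left them, time stands still between calls to the robot, and variables do not carry over. Pictures are saved under pics/ and viewed, and the job is handed in when it is done.

Besides the shell and the picture viewer there is one more tool, called after "Emit:" as name(argument=value, ...), one argument or row to a line, values as JSON. move_arm: Moves the arm, as the interface text tells. Its arguments: {"type":"object","properties":{"deltas":{"type":"array"},"force":{"type":"number"}},"required":["deltas"]}

```bash
mkdir -p pics; ls
cat > look.py <<'E'
from workcell import manip, viewer
import cv2, numpy as np, sys
def shot(name, tag):
    o=manip.get_obs()
    p,d=viewer.camera(name)
    cv2.imwrite(f'pics/{tag}.png', p[:,:,::-1]); np.savez(f'{tag}.npz',p=p,d=d,pos=o['position'],rot=o['ee_rot'])
    return p,d,o
E
python3 - <<'E'
from look import *
np.set_printoptions(precision=4,suppress=True)
for n in ('top','side'):
    shot(n,n+'0'); print(viewer.calibration(n))
print(viewer.calibration('wrist'));print(manip.get_obs())
E
```

```text
pics
{'fx': 482.5848387178348, 'fy': 482.5848387178348, 'cx': 290.114813766661, 'cy': 206.66054410852448, 'R': array([[-0.021 , -0.9995, -0.0233],
       [-0.9947,  0.0232, -0.0998],
       [ 0.1003,  0.0211, -0.9947]]), 't': array([0.018 , 0.5572, 1.3155])}
{'fx': 514.5948120455337, 'fy': 514.5948120455337, 'cx': 276.7519150406118, 'cy': 201.96278549177936, 'R': array([[-0.9361, -0.3512, -0.0212],
       [-0.2269,  0.6488, -0.7263],
       [ 0.2688, -0.6751, -0.687 ]]), 't': array([0.511 , 0.2233, 1.1634])}
{'fx': 289.9531513062747, 'fy': 289.9531513062747, 'cx': 281.73211906121145, 'cy': 206.79989102276133, 'T_tool_cam': array([[-0.0009, -0.9493, -0.3145,  0.08  ],
       [ 1.    , -0.0006, -0.001 , -0.0003],
       [ 0.0007, -0.3145,  0.9493, -0.1424],
       [ 0.    ,  0.    ,  0.    ,  1.    ]])}
{'clock': 0.1, 'joint_pos': array([ 1.3014,  0.3328, -0.0647,  1.4609,  0.0216,  1.3499, -0.0885]), 'joint_velocities': array([-0.0006, -0.0011, -0.0005, -0.0022, -0.0004,  0.0005,  0.0001]), 'tau': array([  0.0011, -62.6746,   0.049 , -39.2437,   0.0163,   0.007 ,
        -0.0001]), 'position': array([ 0.1526, -0.6057,  0.2306]), 'ee_rot': array([ 0.9924,  0.1231, -0.0001, -0.0006]), 'ft_force': array([ 0.2026, -0.1125, -0.2849]), 'torque': array([ 0.0149, -0.0496, -0.0028]), 'grip_width': 1.00247422589694}
```

View pics/top0.png

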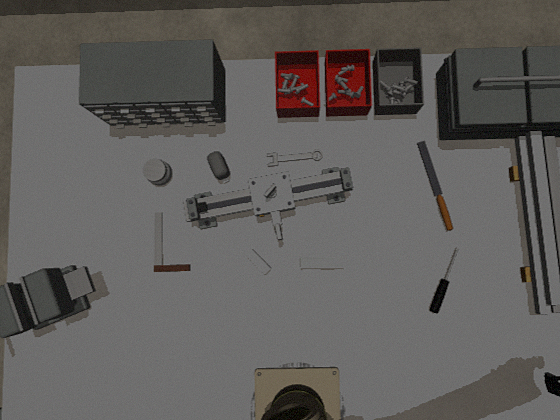

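View pics/side0.png

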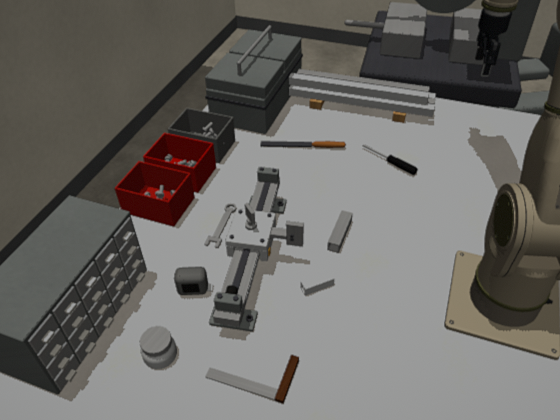

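Run:
```python
from look import *
p=np.load('top0.npz')['p'][150:250,175:365,::-1]
cv2.imwrite('pics/top0z.png',cv2.resize(np.clip(p.astype(float)*1.6,0,255).astype(np.uint8),None,fx=4,fy=4,interpolation=cv2.INTER_CUBIC))
p=np.load('side0.npz')['p'][160:335,190:320,::-1]
cv2.imwrite('pics/side0z.png',cv2.resize(np.clip(p.astype(float)*1.6,0,255).astype(np.uint8),None,fx=3.4,fy=3.4,interpolation=cv2.INTER_CUBIC))
```

```text
(no output)
```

View pics/top0z.png

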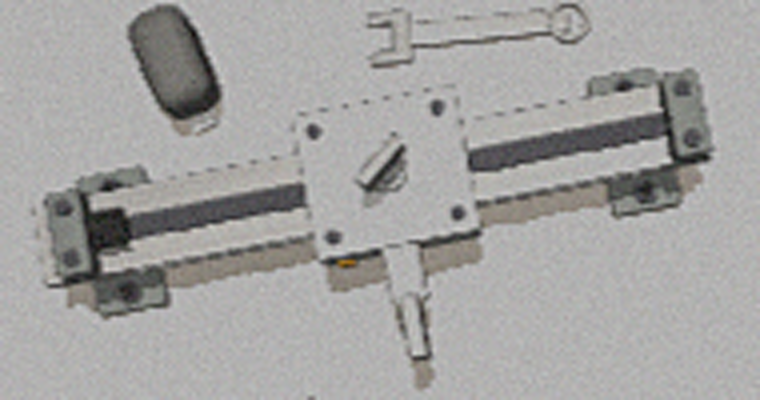

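View pics/side0z.png

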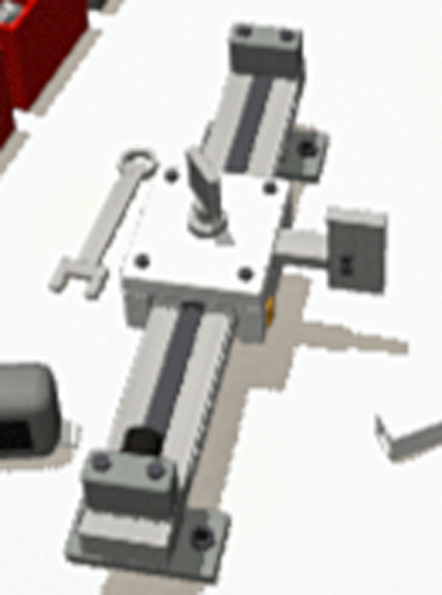

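```bash
cat >> look.py <<'E'
def back(name,u,v,z):
    "pixel -> world at height z"
    c=viewer.calibration(name); R=c['R'];C=-R.T@c['t']
    r=R.T@np.array([(u-c['cx'])/c['fx'],(v-c['cy'])/c['fy'],1.])
    return C+r*(z-C[2])/r[2]
def proj(name,X):
    c=viewer.calibration(name); q=c['R']@np.asarray(X)+c['t']
    return c['fx']*q[0]/q[2]+c['cx'],c['fy']*q[1]/q[2]+c['cy']
E
python3 - <<'E'
from look import *
np.set_printoptions(precision=4,suppress=True)
f=lambda x,y,z:back('top',175+x/4,150+y/4,z)
# carriage bolts (z .098)
for q in [(313,131),(437,107),(333,237),(458,213)]: print('bolt',f(*q,.098))
# strip mid at two spots
a=f(135,222,.073);b=f(660,128,.073);print(a,b,np.degrees(np.arctan2(*(a-b)[:2])),)
# block top centers
for q in [(69,232),(688,114)]: print('block',f(*q,.104))
print('blade',f(362,183,.159),f(397,143,.159))
print('plate',f(411,325,.126))
D=np.load('top0.npz');d=D['d']
c=viewer.calibration('top')
def dep(u,v):
    z=d[int(round(v)),int(round(u))]; x=np.array([(u-c['cx'])/c['fx']*z,(v-c['cy'])/c['fy']*z,z]); return c['R'].T@(x-c['t'])
for q in [(362,183),(380,163),(395,146),(425,180),(411,325),(405,300),(418,350)]: print('d',dep(175+q[0]/4,150+q[1]/4))
E
```

```text
bolt [0.6165 0.1008 0.098 ]
bolt [0.6306 0.0181 0.098 ]
bolt [0.5455 0.0885 0.098 ]
bolt [0.5595 0.0056 0.098 ]
[0.5612 0.2245 0.073 ] [ 0.6166 -0.1313  0.073 ] -8.853600698451022
block [0.5523 0.2623 0.104 ]
block [ 0.6208 -0.1474  0.104 ]
blade [0.5733 0.0643 0.159 ] [0.5982 0.0418 0.159 ]
plate [0.4848 0.0367 0.126 ]
d [0.5735 0.0644 0.1573]
d [0.5861 0.0529 0.1562]
d [0.5963 0.0431 0.159 ]
d [0.5819 0.0269 0.0987]
d [0.4848 0.0366 0.1267]
d [0.5013 0.0404 0.1219]
d [0.4687 0.0324 0.1272]
```

Emit:
move_arm(
  deltas=[
    [0.036,-0.033,-0.003,0,0,0,1],
    [0.036,-0.033,-0.003,0,0,0,1],
    [0.036,-0.033,-0.003,0,0,0,1],
    [0.036,-0.033,-0.003,0,0,0,1],
    [0.036,-0.033,-0.003,0,0,0,1],
    [0.036,-0.033,-0.003,0,0,0,1],
    [0.036,-0.033,-0.003,0,0,0,1],
    [0.036,-0.033,-0.003,0,0,0,1],
    [0.036,-0.033,-0.003,0,0,0,1],
    [0.036,-0.033,-0.003,0,0,0,1],
  ],
)

```text
clock: 1.35
position: [0.4216, -0.1966, 0.2613]
ee_rot: [0.992, 0.123, -0.0, 0.0]
ft_force: [0.8, -0.7, 0.0]
grip_width: 1.002
```

```bash
cat >> look.py <<'E'
from scipy.spatial.transform import Rotation as Ro
def st():
    o=manip.get_obs(); R=Ro.from_quat(o['ee_rot']).as_matrix()
    np.set_printoptions(precision=4,suppress=True)
    print('t',round(o['clock'],2),'p',o['position'],'yawY',np.degrees(np.arctan2(R[1,1],R[0,1])).round(2),'zax',R[:,2],'j',o['joint_pos'],'w',round(o['grip_width'],3),'f',o['ft_force'],'m',o['torque'])
    return o,R
def go(target,yawY):
    "delta in tool axes to target pos, and turn about tool z to get tool-y yaw (mod 180)"
    o,R=st(); d=R.T@(np.array(target)-o['position']); y=np.degrees(np.arctan2(R[1,1],R[0,1]))
    w=-((yawY-y+90)%180-90); c,s=np.cos(np.radians(w)),np.sin(np.radians(w))
    print('trans first',d,'turn z',w,'| if turned first',[c*d[0]+s*d[1],-s*d[0]+c*d[1],d[2]])
    tilt=R.T@np.array([0,0,-1.]); print('tilt rotvec deg (x,y)',np.degrees(np.cross([0,0,1],tilt)))
E
python3 -c "
from look import *
go([.587,.053,.26],48)"
```

```text
t 1.35 p [ 0.4216 -0.1966  0.2613] yawY -75.87 zax [-0.0002 -0.0002 -1.    ] j [ 0.8321 -0.0139 -0.4839  1.7939 -0.0064  1.3601 -0.9746] w 1.002 f [ 0.8177 -0.6789  0.0271] m [-0.0464 -0.0595  0.023 ]
trans first [ 0.2213 -0.2017  0.0012] turn z 56.13406717706613 | if turned first [np.float64(-0.04416805171813208), np.float64(-0.29616757920013087), np.float64(0.0011817103757467706)]
tilt rotvec deg (x,y) [ 0.0058  0.014  -0.    ]
```

Emit:
move_arm(
  deltas=[
    [0.037,-0.0336,0,0,0,0,1],
    [0.037,-0.0336,0,0,0,0,1],
    [0.037,-0.0336,0,0,0,0,1],
    [0.037,-0.0336,0,0,0,0,1],
    [0.037,-0.0336,0,0,0,0,1],
    [0.037,-0.0336,0,0,0,0,1],
    [0,0,0,0,0,10,1],
    [0,0,0,0,0,10,1],
    [0,0,0,0,0,10,1],
    [0,0,0,0,0,10,1],
  ],
)

```text
clock: 2.6
position: [0.587, 0.0515, 0.2608]
ee_rot: [0.974, -0.227, -0.0, 0.0]
ft_force: [0.5, -0.5, -0.0]
grip_width: 0.999
```

Emit:
move_arm(
  deltas=[
    [0,0,0,0,0,8,1],
    [0,0,0,0,0,8,1],
    [0,0,0,0,0,0,1],
    [0,0,0,0,0,0,1],
  ],
)

```text
clock: 3.1
position: [0.5871, 0.0516, 0.2611]
ee_rot: [0.935, -0.356, -0.0, 0.0]
ft_force: [-0.8, 0.5, 0.3]
grip_width: 0.994
```

```bash
python3 -c "
from look import *
go([.587,.053,.26],48)
shot('wrist','w1')"
```

```text
t 3.1 p [0.5871 0.0516 0.2611] yawY -131.68 zax [-0.0003 -0.0001 -1.    ] j [ 0.3074  0.2929 -0.5823  1.4897  0.1617  1.4076 -2.5799] w 0.994 f [-0.8379  0.5261  0.2743] m [ 0.0214  0.016  -0.007 ]
trans first [-0.001  -0.001   0.0011] turn z 0.31918788715859137 | if turned first [np.float64(-0.0010435706926228583), np.float64(-0.0009698690010312835), np.float64(0.001113206873267824)]
tilt rotvec deg (x,y) [ 0.0155  0.0076 -0.    ]
```

View pics/w1.png

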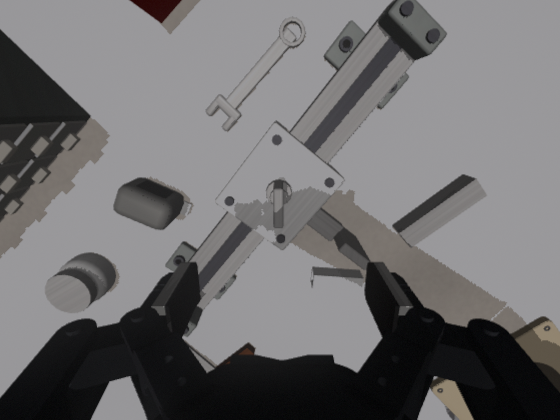

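```bash
cat >> look.py <<'E'
def wback(tag,u,v,z):
    D=np.load(tag+'.npz'); c=viewer.calibration('wrist'); T=c['T_tool_cam']; R=Ro.from_quat(D['rot']).as_matrix()
    C=R@T[:3,3]+D['pos']; r=R@T[:3,:3]@np.array([(u-c['cx'])/c['fx'],(v-c['cy'])/c['fy'],1.])
    return C+r*(z-C[2])/r[2]
E
python3 - <<'E'
from look import *
p=np.load('w1.npz')['p'][115:255,205:355,::-1]
cv2.imwrite('pics/w1z.png',cv2.resize(p,None,fx=4,fy=4,interpolation=cv2.INTER_CUBIC))
d=np.load('w1.npz')['d']
print(d[180:250:4,270:294:2])
E
```

```text
[[0.31192654 0.31170171 0.2846704  0.2837368  0.2819005  0.28191736
  0.28486466 0.3126039  0.31250563 0.31351036 0.3133854  0.31116176]
 [0.30487546 0.30500433 0.26807556 0.2666425  0.26646915 0.26554143
  0.2697164  0.30544248 0.30461267 0.308475   0.3144724  0.31394216]
 [0.30571416 0.30525523 0.25393054 0.25416613 0.25363934 0.25283217
  0.25572342 0.30625904 0.30674452 0.30655903 0.30691677 0.3142897 ]
 [0.30843037 0.29253727 0.25384    0.25419846 0.25382978 0.25371584
  0.25397635 0.29225707 0.30769274 0.30714914 0.30610937 0.31538862]
 [0.29344773 0.29408887 0.2556036  0.2539116  0.2534856  0.25436068
  0.25726357 0.29253584 0.29466742 0.30849865 0.31017938 0.31760812]
 [0.30981225 0.29406035 0.25663516 0.25580883 0.25605837 0.2572721
  0.25823718 0.29358426 0.29530337 0.31058705 0.3204618  0.3194368 ]
 [0.3199964  0.32233387 0.25769758 0.25807017 0.2567443  0.25635856
  0.25793022 0.32042184 0.32120857 0.3206874  0.32077295 0.3203357 ]
 [0.32287666 0.32265326 0.2592471  0.2580337  0.25971872 0.25968412
  0.2591336  0.3220552  0.32364255 0.3233779  0.3223614  0.32323995]
 [0.3
[... 664 characters left out ...]
34 0.3293772 ]
 [0.33200428 0.33165166 0.33124375 0.3317903  0.33153984 0.33205107
  0.33165902 0.33251184 0.33125022 0.33147383 0.33086255 0.33176517]
 [0.33283526 0.33394995 0.33322492 0.33364955 0.32938775 0.32885793
  0.3289892  0.33160925 0.3318257  0.3342646  0.3343827  0.3324678 ]
 [0.3337352  0.33444524 0.33428842 0.33522803 0.33046126 0.33061308
  0.33046842 0.3303296  0.33377236 0.33456412 0.33570412 0.44258106]
 [0.4452684  0.44538832 0.33565474 0.3367678  0.33694088 0.33645794
  0.33753034 0.3350808  0.33609387 0.44342628 0.44449013 0.44511336]
 [0.44463325 0.44690576 0.44609815 0.44605288 0.44630125 0.33842778
  0.3372829  0.34190482 0.44640347 0.44504997 0.44694847 0.44556743]]
```

View pics/w1z.png

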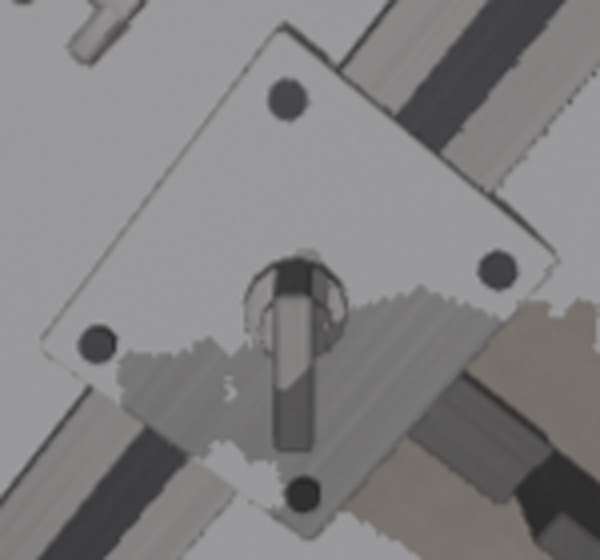

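Emit:
move_arm(
  deltas=[
    [0,0,0,0,0,-10,1],
    [0,0,0,0,0,-10,1],
    [0,0,0,0,0,-10,1],
    [0,0,0,0,0,-10,1],
    [0,0,0,0,0,-10,1],
    [0,0,0,0,0,-10,1],
    [0,0,0,0,0,-10,1],
    [0,0,0,0,0,-10,1],
    [0,0,0,0,0,-10,1],
    [0,0,0,0,0,-10,1],
  ],
)

```text
clock: 4.4
position: [0.5872, 0.0515, 0.2613]
ee_rot: [0.872, 0.489, -0.0, 0.0]
ft_force: [0.8, 0.0, 0.1]
grip_width: 0.999
```

Emit:
move_arm(
  deltas=[
    [0,0,0,0,0,-10,1],
    [0,0,0,0,0,-10,1],
    [0,0,0,0,0,-10,1],
    [0,0,0,0,0,-10,1],
    [0,0,0,0,0,-10,1],
    [0,0,0,0,0,-10,1],
    [0,0,0,0,0,-10,1],
    [0,0,0,0,0,-10,1],
    [0,0,0,0,0,0,1],
    [0,0,0,0,0,0,1],
  ],
)

```text
clock: 5.65
position: [0.5872, 0.0515, 0.2613]
ee_rot: [0.359, 0.933, 0.0, 0.0]
ft_force: [-0.6, -0.3, -0.3]
grip_width: 1.0
```

```bash
python3 -c "
from look import *
st()
shot('wrist','w2')
p=np.load('w2.npz')['p'][:,:,::-1]
cv2.imwrite('pics/w2z.png',cv2.resize(p[115:255,205:355],None,fx=4,fy=4,interpolation=cv2.INTER_CUBIC))"
```

```text
t 5.65 p [0.5872 0.0515 0.2613] yawY 47.95 zax [ 0.  0. -1.] j [ 0.6446  0.4265 -1.0678  1.4729  0.3733  1.461   0.4113] w 1.0 f [-0.5527 -0.303  -0.3261] m [-0.0079 -0.0121  0.0142]
```

View pics/w2z.png

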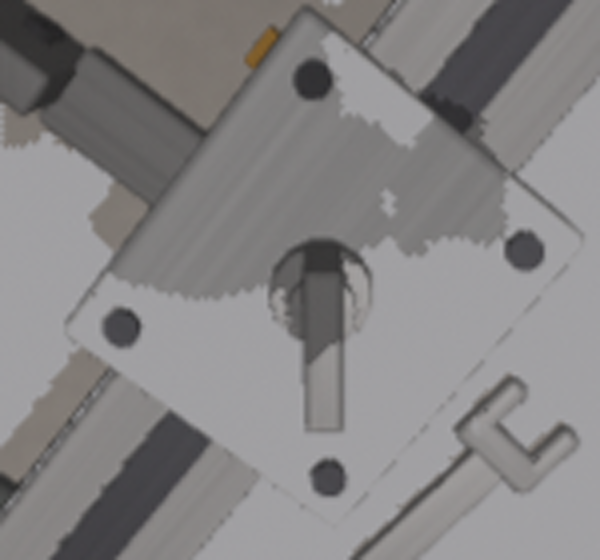

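Run:
```python
from look import *
f=lambda t,x,y:wback(t,205+x/4,115+y/4,.159)
a=f('w1',293.5,295);b=f('w1',293.5,450);print(a,b,(a+b)/2,np.linalg.norm(a-b))
c=f('w2',323.5,272);d=f('w2',323.5,430);print(c,d,(c+d)/2,np.linalg.norm(c-d))
t=((a+b)/2+(c+d)/2)/2; print(t)
for q in (a-b,c-d): print(np.degrees(np.arctan2(q[1],q[0])))
go([t[0],t[1],.126],48)
```

```text
[0.60218378 0.04262882 0.159     ] [0.57514396 0.0669239  0.159     ] [0.58866387 0.05477636 0.159     ] 0.0363511022781774
[0.57279241 0.06875981 0.159     ] [0.60007965 0.0443212  0.159     ] [0.58643603 0.0565405  0.159     ] 0.03663111915032851
[0.58754995 0.05565843 0.159     ]
-41.9394517130069
138.1521881949995
t 5.7 p [0.5872 0.0515 0.2613] yawY 47.98 zax [ 0.0001 -0.0001 -1.    ] j [ 0.6444  0.4264 -1.0677  1.4729  0.3733  1.461   0.4118] w 1.0 f [0.0065 0.1525 0.2381] m [ 0.0296  0.037  -0.0054]
trans first [0.0026 0.0033 0.1353] turn z -0.022627381299571425 | if turned first [np.float64(0.0025581417406562367), np.float64(0.003313759140559387), np.float64(0.13532951515242883)]
tilt rotvec deg (x,y) [-0.0017  0.0096  0.    ]
```

Emit:
move_arm(
  deltas=[
    [0.0026,0.0033,0.02,0,0,0,0],
    [0,0,0.03,0,0,0,0],
    [0,0,0.03,0,0,0,0],
    [0,0,0.025,0,0,0,0],
    [0,0,0.02,0,0,0,0],
    [0,0,0.01,0,0,0,0],
    [0,0,0,0,0,0,0],
  ],
  force=50,
)

```text
clock: 6.58
position: [0.5873, 0.0559, 0.1259]
ee_rot: [0.357, 0.934, -0.0, -0.0]
ft_force: [-0.2, -0.1, -0.2]
grip_width: 0.497
```

Emit:
move_arm(
  deltas=[
    [0,0,0,0,0,0,-1],
    [0,0,0,0,0,0,-1],
    [0,0,0,0,0,0,-1],
    [0,0,0,0,0,0,-1],
  ],
)

```text
clock: 7.08
position: [0.5879, 0.0558, 0.1271]
ee_rot: [0.357, 0.934, 0.0, 0.001]
ft_force: [-1.3, -0.3, 6.3]
grip_width: 0.096
```

```bash
python3 -c "
from look import *
st()
shot('side','s1')
p=np.load('s1.npz')['p'][:,:,::-1]
cv2.imwrite('pics/s1z.png',cv2.resize(p[100:300,150:350],None,fx=3,fy=3,interpolation=cv2.INTER_CUBIC))"
```

```text
t 7.08 p [0.5879 0.0558 0.1271] yawY 48.13 zax [ 0.0012 -0.0003 -1.    ] j [ 0.6007  0.5345 -1.0056  1.6433  0.4748  1.2288  0.3349] w 0.096 f [-1.3261 -0.3273  6.3141] m [-0.2401  0.3068  0.0343]
```

View pics/s1z.png

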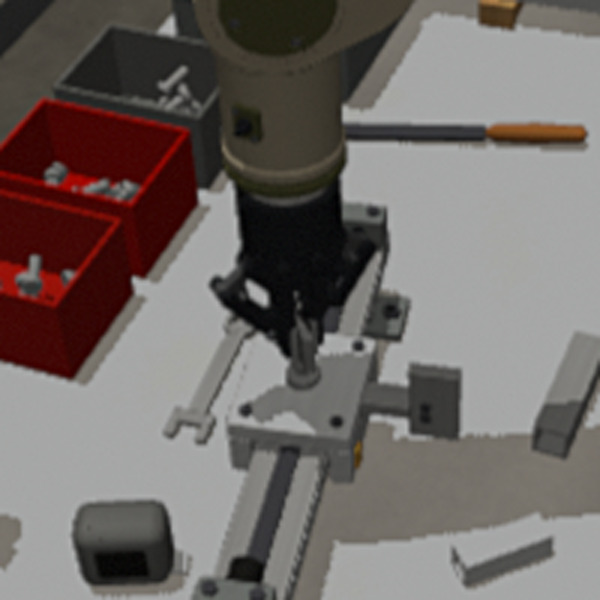

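Emit:
move_arm(
  deltas=[
    [0,0,0,0,0,8,-1],
    [0,0,0,0,0,8,-1],
    [0,0,0,0,0,8,-1],
    [0,0,0,0,0,8,-1],
    [0,0,0,0,0,8,-1],
    [0,0,0,0,0,0,-1],
  ],
)

```text
clock: 7.88
position: [0.5878, 0.0558, 0.127]
ee_rot: [0.655, 0.756, 0.0, 0.001]
ft_force: [-0.5, -1.1, 6.8]
grip_width: 0.1
```

```bash
python3 -c "
from look import *
st()"
```

```text
t 7.88 p [0.5878 0.0558 0.127 ] yawY 8.18 zax [ 0.0011 -0.0006 -1.    ] j [ 0.5124  0.4782 -0.8715  1.6477  0.3888  1.198  -0.305 ] w 0.1 f [-0.5038 -1.0846  6.7743] m [-0.2262  0.2531  0.0269]
```

Emit:
move_arm(
  deltas=[
    [0,0,0.0001,0,0,9,-1],
    [0,0,0.0001,0,0,9,-1],
    [0,0,0.0001,0,0,9,-1],
    [0,0,0.0001,0,0,9,-1],
    [0,0,0.0001,0,0,9,-1],
    [0,0,0.0001,0,0,9,-1],
    [0,0,0.0001,0,0,9,-1],
    [0,0,0.0001,0,0,9,-1],
    [0,0,0.0001,0,0,9,-1],
    [0,0,0,0,0,0,-1],
  ],
)

```text
clock: 9.12
position: [0.5878, 0.0558, 0.1265]
ee_rot: [0.989, 0.15, 0.001, 0.0]
ft_force: [-3.8, -1.9, 10.5]
grip_width: 0.101
```

```bash
python3 -c "
from look import *
st()"
```

```text
t 9.12 p [0.5878 0.0558 0.1265] yawY -72.77 zax [ 0.0011 -0.0006 -1.    ] j [ 0.327   0.4047 -0.6183  1.6575  0.2526  1.1593 -1.6248] w 0.101 f [-3.8225 -1.9199 10.482 ] m [-0.2958  0.7465 -0.0156]
```

Emit:
move_arm(
  deltas=[
    [0,0,0,0,0,6,-1],
    [0,0,0,0,0,6,-1],
    [0,0,0,0,0,4,-1],
    [0,0,0,0,0,0,-1],
  ],
)

```text
clock: 9.62
position: [0.5878, 0.0558, 0.1264]
ee_rot: [1.0, 0.011, 0.0, 0.0]
ft_force: [-2.9, -1.3, 10.0]
grip_width: 0.1
```

```bash
python3 -c "
from look import *
st()"
```

```text
t 9.62 p [0.5878 0.0558 0.1264] yawY -88.69 zax [ 0.001  -0.0005 -1.    ] j [ 0.2913  0.3948 -0.5719  1.6595  0.2304  1.1543 -1.8873] w 0.1 f [-2.9218 -1.3238  9.9907] m [-0.2803  0.7691  0.0212]
```

Emit:
move_arm(
  deltas=[
    [0,0,0,0,0,3.5,-1],
    [0,0,0,0,0,3.5,-1],
    [0,0,0,0,0,0,-1],
  ],
)

```text
clock: 10.0
position: [0.5878, 0.0559, 0.1263]
ee_rot: [0.999, -0.05, 0.0, 0.0]
ft_force: [-2.2, -1.3, 9.8]
grip_width: 0.097
```

```bash
python3 -c "
from look import *
st()"
```

```text
t 10.0 p [0.5878 0.0559 0.1263] yawY -95.68 zax [ 0.0009 -0.0004 -1.    ] j [ 0.2757  0.3908 -0.5518  1.6603  0.221   1.1523 -2.0027] w 0.097 f [-2.1675 -1.2763  9.8489] m [-0.2618  0.7604  0.0286]
```

Emit:
move_arm(
  deltas=[
    [0,0,0,0,0,3.5,-1],
    [0,0,0,0,0,3.5,-1],
    [0,0,0,0,0,0,-1],
  ],
)

```text
clock: 10.38
position: [0.5878, 0.0559, 0.1263]
ee_rot: [0.994, -0.11, 0.0, 0.0]
ft_force: [-3.2, 0.3, 10.0]
grip_width: 0.095
```

```bash
cat > m.py <<'E'
from look import *
o,R=st(); print('tau7',o['tau'])
E
python3 m.py
```

```text
t 10.38 p [0.5878 0.0559 0.1263] yawY -102.68 zax [ 0.0009 -0.0004 -1.    ] j [ 0.26    0.387  -0.5318  1.6613  0.2118  1.1503 -2.1184] w 0.095 f [-3.2035  0.3298 10.0458] m [-0.2706  0.7927  0.0182]
tau7 [ -0.4441 -53.9233  -6.2474 -33.3895  -0.0304  -1.1374  -0.5345]
```

Emit:
move_arm(
  deltas=[
    [0,0,0,0,0,3.5,-1],
    [0,0,0,0,0,3.5,-1],
    [0,0,0,0,0,0,-1],
  ],
)

```text
clock: 10.75
position: [0.5877, 0.0559, 0.1263]
ee_rot: [0.985, -0.171, 0.0, 0.0]
ft_force: [-3.0, -0.9, 9.2]
grip_width: 0.097
```

```bash
python3 m.py
```

```text
t 10.75 p [0.5877 0.0559 0.1263] yawY -109.68 zax [ 0.0008 -0.0003 -1.    ] j [ 0.2445  0.3833 -0.5121  1.6621  0.2029  1.1484 -2.2343] w 0.097 f [-3.0097 -0.9099  9.1703] m [-0.251   0.7474  0.0276]
tau7 [ -0.4149 -54.1489  -5.944  -33.4794  -0.0256  -1.1007  -0.5352]
```

Emit:
move_arm(
  deltas=[
    [0,0,0,0,0,3.5,-1],
    [0,0,0,0,0,3.5,-1],
    [0,0,0,0,0,0,-1],
  ],
)

```text
clock: 11.12
position: [0.5878, 0.0559, 0.1263]
ee_rot: [0.973, -0.231, 0.0, 0.0]
ft_force: [-3.3, -0.7, 8.7]
grip_width: 0.097
```

```bash
python3 m.py
```

```text
t 11.12 p [0.5878 0.0559 0.1263] yawY -116.68 zax [ 0.0009 -0.0003 -1.    ] j [ 0.229   0.3799 -0.4924  1.663   0.1941  1.1467 -2.3503] w 0.097 f [-3.2843 -0.6965  8.6543] m [-0.2695  0.7622  0.0454]
tau7 [ -0.3891 -54.3561  -5.6458 -33.5601  -0.0217  -1.0663  -0.5364]
```

Emit:
move_arm(
  deltas=[
    [0,0,0,0,0,3.5,-1],
    [0,0,0,0,0,3.5,-1],
    [0,0,0,0,0,0,-1],
  ],
)

```text
clock: 11.5
position: [0.5877, 0.0559, 0.1262]
ee_rot: [0.957, -0.29, 0.0, 0.0]
ft_force: [-2.2, -1.0, 8.8]
grip_width: 0.098
```

```bash
python3 m.py
```

```text
t 11.5 p [0.5877 0.0559 0.1262] yawY -123.68 zax [ 0.0008 -0.0003 -1.    ] j [ 0.2135  0.3766 -0.4729  1.6639  0.1855  1.145  -2.4664] w 0.098 f [-2.2433 -0.9774  8.7563] m [-0.1821  0.6698 -0.0199]
tau7 [ -0.3603 -54.5476  -5.3492 -33.6257  -0.0179  -1.0307  -0.5391]
```

Emit:
move_arm(
  deltas=[
    [0,0,0,0,0,0,1],
    [0,0,0,0,0,0,1],
    [0,0,-0.001,0,0,0,1],
    [0,0,0,0,0,0,1],
  ],
)

```text
clock: 12.0
position: [0.5875, 0.0558, 0.1264]
ee_rot: [0.957, -0.291, -0.0, 0.0]
ft_force: [0.3, 0.1, 0.0]
grip_width: 0.928
```

```bash
python3 m.py; python3 -c "
from look import *
shot('wrist','w3')"
```

```text
t 12.0 p [0.5875 0.0558 0.1264] yawY -123.83 zax [-0. -0. -1.] j [ 0.2134  0.3764 -0.4724  1.6637  0.1846  1.1459 -2.4683] w 0.928 f [0.3366 0.0526 0.0368] m [-0.027  -0.0427  0.0095]
tau7 [  0.0218 -59.0757  -5.7986 -35.9519   0.0116   0.0226   0.0189]
```

View pics/w3.png

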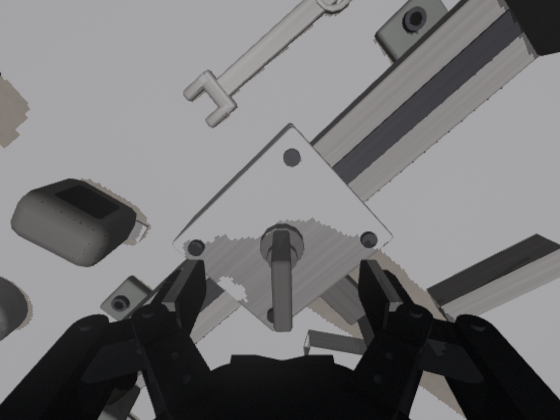

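Emit:
move_arm(
  deltas=[
    [0,0,0,0,0,-10,1],
    [0,0,0,0,0,-10,1],
    [0,0,0,0,0,-10,1],
    [0,0,0,0,0,-10,1],
    [0,0,0,0,0,-10,1],
    [0,0,0,0,0,-10,1],
    [0,0,0,0,0,-10,1],
    [0,0,0,0,0,-10,1],
    [0,0,0,0,0,-10,1],
    [0,0,0,0,0,0,1],
  ],
)

```text
clock: 13.3
position: [0.5875, 0.0557, 0.1263]
ee_rot: [0.883, 0.47, -0.0, -0.0]
ft_force: [0.5, -0.5, -0.1]
grip_width: 1.004
```

```bash
python3 m.py
```

```text
t 13.3 p [0.5875 0.0557 0.1263] yawY -33.92 zax [-0.0001  0.0002 -1.    ] j [ 0.4142  0.4341 -0.7332  1.6531  0.3098  1.1745 -0.986 ] w 1.004 f [ 0.4516 -0.5076 -0.086 ] m [-0.0376 -0.0022  0.0216]
tau7 [  0.2553 -57.1122 -10.811  -35.3155   0.1726   0.0415   1.8621]
```

Emit:
move_arm(
  deltas=[
    [0,0,0,0,0,-10,1],
    [0,0,0,0,0,-10,1],
    [0,0,0,0,0,-10,1],
    [0,0,0,0,0,-10,1],
    [0,0,0,0,0,-10,1],
    [0,0,0,0,0,-10,1],
    [0,0,0,0,0,-10,1],
    [0,0,0,0,0,-10,1],
    [0,0,0,0,0,-10,0],
    [0,0,0,0,0,0,0],
  ],
)

```text
clock: 14.55
position: [0.5874, 0.0557, 0.1262]
ee_rot: [0.293, 0.956, 0.0, -0.0]
ft_force: [0.2, -0.4, 0.4]
grip_width: 0.605
```

```bash
python3 m.py
```

```text
t 14.55 p [0.5874 0.0557 0.1262] yawY 55.87 zax [-0.0004  0.0003 -1.    ] j [ 0.6114  0.5438 -1.0222  1.6437  0.4865  1.2332  0.4624] w 0.605 f [ 0.2424 -0.4191  0.3537] m [-0.0307 -0.0106  0.0189]
tau7 [  0.274  -54.9574 -17.3668 -33.5357   0.2442   0.0898   1.7691]
```

Emit:
move_arm(
  deltas=[
    [0,0,-0.0005,0,0,0,-1],
    [0,0,0,0,0,0,-1],
    [0,0,0,0,0,0,-1],
    [0,0,0,0,0,0,-1],
  ],
)

```text
clock: 15.05
position: [0.5875, 0.0559, 0.1271]
ee_rot: [0.292, 0.957, -0.0, 0.0]
ft_force: [-0.1, 0.3, 0.9]
grip_width: 0.097
```

```bash
python3 m.py
```

```text
t 15.05 p [0.5875 0.0559 0.1271] yawY 56.1 zax [ 0.0003 -0.0002 -1.    ] j [ 0.6114  0.5428 -1.0229  1.643   0.4863  1.2342  0.4662] w 0.097 f [-0.052   0.2665  0.8631] m [-0.0307  0.0394  0.0188]
tau7 [ -0.0329 -54.4251 -16.5524 -32.9058   0.0281  -0.0734  -0.0399]
```

Emit:
move_arm(
  deltas=[
    [0,0,0,0,0,3.5,-1],
    [0,0,0,0,0,3.5,-1],
    [0,0,0,0,0,0,-1],
  ],
)

```text
clock: 15.42
position: [0.5876, 0.0558, 0.1271]
ee_rot: [0.349, 0.937, -0.0, 0.0]
ft_force: [-0.0, -0.6, 2.5]
grip_width: 0.096
```

```bash
python3 m.py
```

```text
t 15.43 p [0.5876 0.0558 0.1271] yawY 49.15 zax [ 0.0004 -0.0003 -1.    ] j [ 0.5968  0.5314 -0.9994  1.6437  0.4701  1.2277  0.3556] w 0.096 f [-0.0479 -0.5544  2.4859] m [0.0193 0.0301 0.1763]
tau7 [  0.1596 -54.5423 -15.594  -33.0618  -0.0719  -0.0405  -0.7987]
```

Emit:
move_arm(
  deltas=[
    [0,0,0,0,0,0,-1],
    [0,0,0,0,0,0,-1],
  ],
)

```text
clock: 15.68
position: [0.5876, 0.0559, 0.1271]
ee_rot: [0.349, 0.937, 0.0, 0.0]
ft_force: [-0.1, 0.6, 2.4]
grip_width: 0.098
```

```bash
python3 m.py
```

```text
t 15.68 p [0.5876 0.0559 0.1271] yawY 49.18 zax [ 0.0003  0.0001 -1.    ] j [ 0.5972  0.5318 -0.9998  1.6436  0.4702  1.2278  0.3561] w 0.098 f [-0.1213  0.5589  2.4111] m [-0.0079  0.0912  0.1446]
tau7 [  0.1614 -53.9114 -15.5432 -32.5951   0.0001  -0.0572  -0.1527]
```

Emit:
move_arm(
  deltas=[
    [0,0,0,0,0,-9.8,-1],
    [0,0,0,0,0,-9.8,-1],
    [0,0,0,0,0,-9.8,-1],
    [0,0,0,0,0,-9.8,-1],
    [0,0,0,0,0,-9.8,-1],
    [0,0,0,0,0,0,-1],
  ],
)

```text
clock: 16.42
position: [0.5876, 0.0557, 0.1272]
ee_rot: [-0.072, 0.997, 0.0, 0.0]
ft_force: [-1.4, -0.3, 5.7]
grip_width: 0.093
```

```bash
python3 m.py
```

```text
t 16.43 p [0.5876 0.0557 0.1272] yawY 98.28 zax [ 0.0001  0.0005 -1.    ] j [ 0.6918  0.6214 -1.1633  1.6393  0.5914  1.2806  1.1346] w 0.093 f [-1.3616 -0.2929  5.7095] m [-0.1168  0.2875 -0.0769]
tau7 [ -0.1992 -52.0713 -20.0639 -30.2303   0.1783  -0.4219   1.3858]
```

Drag is in the back-off direction as expected. Second half, then a settle and release.

Emit:
move_arm(
  deltas=[
    [0,0,0,0,0,-9.8,-1],
    [0,0,0,0,0,-9.8,-1],
    [0,0,0,0,0,-9.8,-1],
    [0,0,0,0,0,-9.8,-1],
    [0,0,0,0,0,-9.8,-1],
    [0,0,0,0,0,0,-1],
    [0,0,0,0,0,0,-1],
  ],
)

```text
clock: 17.3
position: [0.5877, 0.0557, 0.1274]
ee_rot: [-0.478, 0.878, -0.0, 0.0]
ft_force: [-1.1, -1.1, 7.5]
grip_width: 0.094
```

```bash
python3 m.py
```

```text
t 17.3 p [0.5877 0.0557 0.1274] yawY 147.13 zax [ 0.0005  0.0001 -1.    ] j [ 0.7608  0.732  -1.3163  1.6363  0.7244  1.3519  1.905 ] w 0.094 f [-1.0937 -1.0596  7.4715] m [-0.1492  0.2974 -0.0375]
tau7 [ -0.3187 -52.5545 -23.7889 -27.4866   0.0944  -0.5381   0.068 ]
```

Emit:
move_arm(
  deltas=[
    [0,0,0,0,0,0,1],
    [0,0,0,0,0,0,1],
    [0,0,0,0,0,0,1],
    [0,0,-0.02,0,0,0,1],
    [0,0,-0.04,0,0,0,1],
    [0,0,-0.04,0,0,0,1],
    [0,0,-0.03,0,0,0,1],
    [0,0,0,0,0,0,1],
    [0,0,0,0,0,0,1],
  ],
)

```text
clock: 18.42
position: [0.5873, 0.0558, 0.2571]
ee_rot: [-0.478, 0.878, -0.0, -0.0]
ft_force: [-0.5, -0.1, 1.1]
grip_width: 1.001
```

```bash
python3 m.py; python3 -c "
from look import *
shot('wrist','w4');shot('top','top4')
p=np.load('top4.npz')['p'][150:250,175:365,::-1]
cv2.imwrite('pics/top4z.png',cv2.resize(np.clip(p.astype(float)*1.6,0,255).astype(np.uint8),None,fx=4,fy=4,interpolation=cv2.INTER_CUBIC))"
```

```text
t 18.43 p [0.5873 0.0558 0.2571] yawY 147.15 zax [ 0.0002 -0.0004 -1.    ] j [ 0.7831  0.6166 -1.393   1.4725  0.606   1.5492  1.9823] w 1.001 f [-0.4552 -0.1085  1.0611] m [0.017  0.0256 0.0575]
tau7 [ -0.2081 -52.6851 -23.2038 -33.8259  -0.033    0.0281   0.0179]
```

View pics/w4.png

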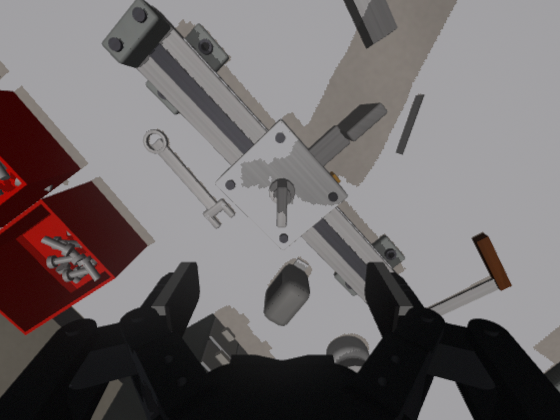

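View pics/top4z.png

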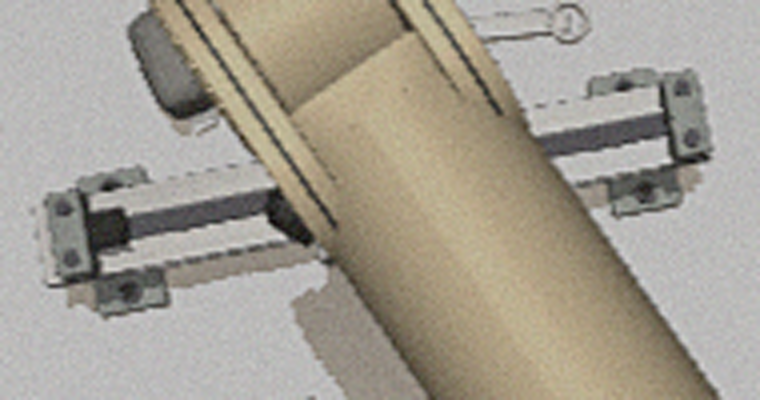

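Emit:
move_arm(
  deltas=[
    [0,0,0,0,0,9.5,1],
    [0,0,0,0,0,9.5,1],
    [0,0,0,0,0,9.5,1],
    [0,0,0,0,0,9.5,1],
    [0,0,0,0,0,9.6,1],
    [0,0,0,0,0,0,1],
  ],
)

```text
clock: 19.27
position: [0.5872, 0.0557, 0.2564]
ee_rot: [-0.084, 0.996, -0.0, -0.0]
ft_force: [0.1, 0.2, 0.8]
grip_width: 0.997
```

```bash
python3 -c "
from look import *
go([.4843,.0378,.2],99.5)
shot('wrist','w5')"
```

```text
t 19.27 p [0.5872 0.0557 0.2564] yawY 99.6 zax [-0.0008 -0.0006 -1.    ] j [ 0.7203  0.5099 -1.2276  1.4754  0.4795  1.4913  1.2348] w 0.997 f [0.0872 0.2133 0.7968] m [-0.0557  0.0383 -0.0399]
trans first [ 0.1044 -0.0004  0.0565] turn z 0.1014274658209473 | if turned first [np.float64(0.10438539565162207), np.float64(-0.0006248174327171572), np.float64(0.05653306991884989)]
tilt rotvec deg (x,y) [-0.0278 -0.0483  0.    ]
```

View pics/w5.png

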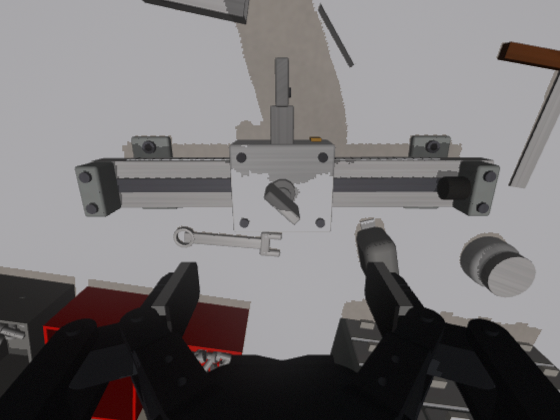

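Emit:
move_arm(
  deltas=[
    [0.05,0,0,0,0,0,0],
    [0.054,0,0,0,0,0,0],
    [0,0,0.03,0,0,0,0],
    [0,0,0.04,0,0,0,0],
    [0,0,0.04,0,0,0,0],
    [0,0,0.035,0,0,0,0],
    [0,0,0.018,0,0,0,0],
    [0,0,0,0,0,0,0],
  ],
  force=30,
)

```text
clock: 20.32
position: [0.4951, 0.0405, 0.0961]
ee_rot: [-0.085, 0.996, 0.001, 0.001]
ft_force: [-0.3, 0.5, 0.5]
grip_width: 0.503
```

```bash
python3 -c "
from look import *
go([.484,.0384,.091],99.5)
shot('wrist','w6')"
```

```text
t 20.32 p [0.4951 0.0405 0.0961] yawY 99.77 zax [ 0.0015  0.0028 -1.    ] j [ 0.8755  0.4476 -1.2234  1.9068  0.4675  1.1166  1.2109] w 0.503 f [-0.3087  0.4505  0.5421] m [-0.0224 -0.0116  0.0697]
trans first [ 0.0113 -0.0002  0.0051] turn z 0.2692373219741171 | if turned first [np.float64(0.011295573277186543), np.float64(-0.0002888533807671449), np.float64(0.005070469631530694)]
tilt rotvec deg (x,y) [ 0.1423  0.1102 -0.    ]
```

View pics/w6.png

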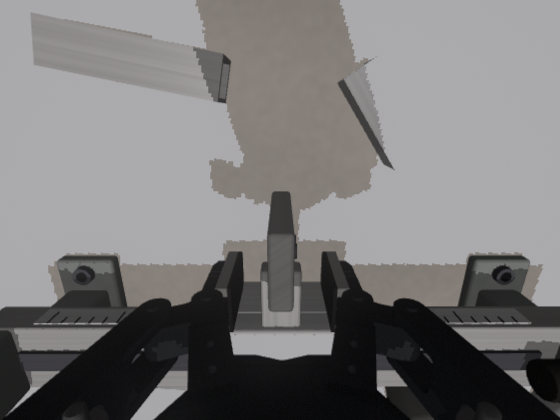

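Emit:
move_arm(
  deltas=[
    [0.011,0,0.002,0,0,0,0],
    [0,0,0.002,0,0,0,0],
    [0,0,0,0,0,0,-1],
    [0,0,0,0,0,0,-1],
    [0,0,0,0,0,0,-1],
    [0,0,0,0,0,0,-1],
  ],
)

```text
clock: 21.12
position: [0.485, 0.0382, 0.0928]
ee_rot: [-0.084, 0.996, 0.001, 0.002]
ft_force: [-1.8, -2.6, 4.9]
grip_width: 0.132
```

```bash
python3 -c "
from look import *
go([.484-.165*.1,.0384+.986*.1,.091],99.5)"
```

```text
t 21.12 p [0.485  0.0382 0.0928] yawY 99.64 zax [ 0.0032  0.0016 -1.    ] j [ 0.9027  0.4283 -1.2384  1.9356  0.4558  1.0991  1.2161] w 0.132 f [-1.7624 -2.5658  4.9057] m [-0.4872  0.4389  0.0756]
trans first [0.0007 0.1003 0.0019] turn z 0.1398838890517311 | if turned first [np.float64(0.0009209897472238246), np.float64(0.10029962531254902), np.float64(0.0019425470830836931)]
tilt rotvec deg (x,y) [ 0.057   0.1962 -0.    ]
```

Emit:
move_arm(
  deltas=[
    [0,0.005,0,0,0,0,-1],
    [0,0.01,0,0,0,0,-1],
    [0,0.01,0,0,0,0,-1],
    [0,0.01,0,0,0,0,-1],
    [0,0.01,0,0,0,0,-1],
    [0,0.01,0,0,0,0,-1],
    [0,0.01,0,0,0,0,-1],
    [0,0.01,0,0,0,0,-1],
    [0,0.01,0,0,0,0,-1],
    [0,0.005,0,0,0,0,-1],
  ],
)

```text
clock: 22.38
position: [0.4697, 0.127, 0.0928]
ee_rot: [-0.084, 0.996, 0.0, 0.002]
ft_force: [-1.8, -5.2, 7.3]
grip_width: 0.139
```

Emit:
move_arm(
  deltas=[
    [0,0,0,0,0,0,-1],
  ],
)

```text
clock: 22.5
position: [0.4696, 0.1276, 0.0928]
ee_rot: [-0.084, 0.996, 0.001, 0.002]
ft_force: [-1.8, 0.9, 5.6]
grip_width: 0.137
```

```bash
python3 -c "
from look import *
go([.484-.165*.1,.0384+.986*.1,.091],99.5)
shot('wrist','w7')"
```

```text
t 22.5 p [0.4696 0.1276 0.0928] yawY 99.69 zax [ 0.003   0.0024 -1.    ] j [ 0.7167  0.4294 -1.2394  1.9354  0.457   1.0994  1.0294] w 0.137 f [-1.8022  0.906   5.593 ] m [-0.056   0.4082 -0.0254]
trans first [0.0005 0.0096 0.0018] turn z 0.18563918727720363 | if turned first [np.float64(0.0005257679271362756), np.float64(0.009581452085255035), np.float64(0.0018493870117929992)]
tilt rotvec deg (x,y) [ 0.1047  0.1937 -0.    ]
```

View pics/w7.png

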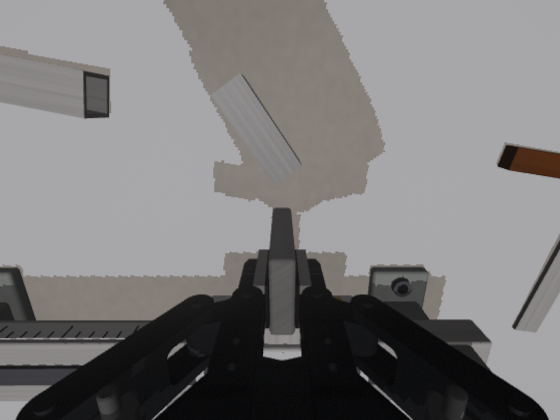

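Emit:
move_arm(
  deltas=[
    [0,0.005,0,0,0,0,-1],
    [0,0.005,0,0,0,0,-1],
    [0,0.005,0,0,0,0,-1],
    [0,0.002,0,0,0,0,-1],
    [0,0.0,0,0,0,0,-1],
  ],
)

```text
clock: 23.18
position: [0.4668, 0.1437, 0.0928]
ee_rot: [-0.084, 0.996, 0.001, 0.001]
ft_force: [-1.5, -2.3, 5.7]
grip_width: 0.132
```

Emit:
move_arm(
  deltas=[
    [0,0.001,0,0,0,0,-1],
    [0,0.001,0,0,0,0,-1],
  ],
)

```text
clock: 23.42
position: [0.4666, 0.1451, 0.0928]
ee_rot: [-0.084, 0.996, 0.0, 0.001]
ft_force: [-1.8, -3.9, 7.5]
grip_width: 0.135
```

Emit:
move_arm(
  deltas=[
    [0,0.001,0,0,0,0,-1],
    [0,0.0,0,0,0,0,-1],
  ],
)

```text
clock: 23.68
position: [0.4664, 0.1463, 0.0928]
ee_rot: [-0.084, 0.996, 0.001, 0.001]
ft_force: [-3.5, -4.3, 7.0]
grip_width: 0.134
```

Emit:
move_arm(
  deltas=[
    [0,0.001,0,0,0,0,-1],
    [0,0.0,0,0,0,0,-1],
  ],
)

```text
clock: 23.92
position: [0.4662, 0.1472, 0.0928]
ee_rot: [-0.084, 0.996, 0.001, 0.001]
ft_force: [-2.8, -4.9, 7.2]
grip_width: 0.138
```

```bash
python3 -c "
from look import *
st()
shot('wrist','w8');shot('side','s8');
p=np.load('s8.npz')['p'][200:340,180:320,::-1]
cv2.imwrite('pics/s8z.png',cv2.resize(np.clip(p.astype(float)*1.6,0,255).astype(np.uint8),None,fx=4,fy=4,interpolation=cv2.INTER_CUBIC))"
```

```text
t 23.93 p [0.4662 0.1472 0.0928] yawY 99.62 zax [ 0.0027  0.0013 -1.    ] j [ 0.6682  0.4346 -1.2344  1.9295  0.4619  1.1027  0.9843] w 0.138 f [-2.7962 -4.8574  7.2388] m [-0.7955  0.4601  0.1216]
```

View pics/s8z.png

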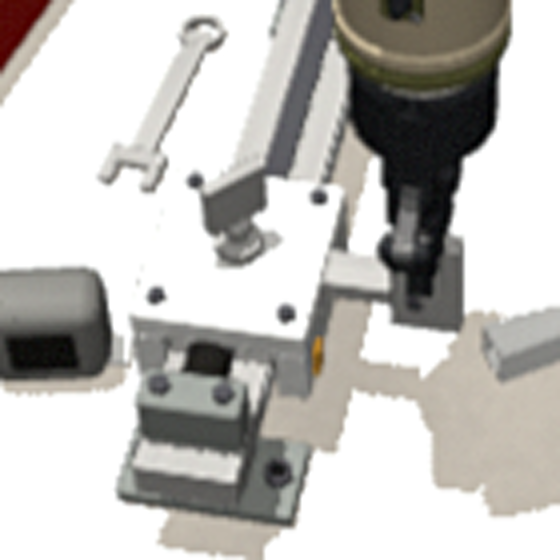

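Emit:
move_arm(
  deltas=[
    [0,0.001,0,0,0,0,-1],
    [0,0.001,0,0,0,0,-1],
    [0,0.0,0,0,0,0,-1],
  ],
)

```text
clock: 24.4
position: [0.4659, 0.1492, 0.0928]
ee_rot: [-0.084, 0.996, 0.001, 0.001]
ft_force: [-1.5, -4.3, 7.5]
grip_width: 0.135
```

Emit:
move_arm(
  deltas=[
    [0,0.001,0,0,0,0,-1],
    [0,0.0,0,0,0,0,-1],
  ],
)

```text
clock: 24.65
position: [0.4657, 0.1502, 0.0928]
ee_rot: [-0.084, 0.996, 0.001, 0.001]
ft_force: [-3.4, -3.8, 8.0]
grip_width: 0.139
```

Emit:
move_arm(
  deltas=[
    [0,0.001,0,0,0,0,-1],
    [0,0.0,0,0,0,0,-1],
  ],
)

```text
clock: 24.9
position: [0.4656, 0.1512, 0.0928]
ee_rot: [-0.084, 0.996, 0.001, 0.001]
ft_force: [-2.9, -4.1, 7.5]
grip_width: 0.136
```

Emit:
move_arm(
  deltas=[
    [0,0.001,0,0,0,0,-1],
    [0,0.0,0,0,0,0,-1],
  ],
)

```text
clock: 25.15
position: [0.4654, 0.1521, 0.0928]
ee_rot: [-0.084, 0.996, 0.0, 0.001]
ft_force: [-1.9, -4.0, 7.1]
grip_width: 0.141
```

```bash
python3 -c "
from look import *
st()"
```

```text
t 25.15 p [0.4654 0.1521 0.0928] yawY 99.62 zax [ 0.0028  0.0012 -1.    ] j [ 0.6561  0.4361 -1.2331  1.9279  0.4632  1.1035  0.9735] w 0.141 f [-1.8778 -3.9628  7.1409] m [-0.8052  0.4787  0.1184]
```

Emit:
move_arm(
  deltas=[
    [0,0.001,0,0,0,0,-1],
    [0,0.001,0,0,0,0,-1],
    [0,0.0,0,0,0,0,-1],
  ],
)

```text
clock: 25.52
position: [0.465, 0.1542, 0.0928]
ee_rot: [-0.084, 0.996, 0.001, 0.001]
ft_force: [-2.8, -4.2, 7.5]
grip_width: 0.136
```

Emit:
move_arm(
  deltas=[
    [0,0.001,0,0,0,0,-1],
    [0,0.0,0,0,0,0,-1],
  ],
)

```text
clock: 25.78
position: [0.4649, 0.1551, 0.0928]
ee_rot: [-0.084, 0.996, 0.001, 0.001]
ft_force: [-2.8, -3.4, 7.6]
grip_width: 0.137
```

Emit:
move_arm(
  deltas=[
    [0,0.001,0,0,0,0,-1],
    [0,0.001,0,0,0,0,-1],
    [0,0.0,0,0,0,0,-1],
  ],
)

```text
clock: 26.15
position: [0.4645, 0.1571, 0.0928]
ee_rot: [-0.084, 0.996, 0.001, 0.001]
ft_force: [-2.9, -4.5, 7.9]
grip_width: 0.134
```

```bash
python3 -c "
from look import *
st()
shot('side','s9');
p=np.load('s9.npz')['p'][200:340,180:320,::-1]
cv2.imwrite('pics/s9z.png',cv2.resize(np.clip(p.astype(float)*1.6,0,255).astype(np.uint8),None,fx=4,fy=4,interpolation=cv2.INTER_CUBIC))
print(proj('side',[0,0,0]))"
```

```text
t 26.15 p [0.4645 0.1571 0.0928] yawY 99.62 zax [ 0.0028  0.0013 -1.    ] j [ 0.6439  0.4378 -1.2317  1.926   0.4646  1.1043  0.9627] w 0.134 f [-2.8549 -4.4789  7.9318] m [-0.8062  0.4854  0.0895]
(np.float64(502.76524433477493), np.float64(300.7142148548741))
```

View pics/s9z.png

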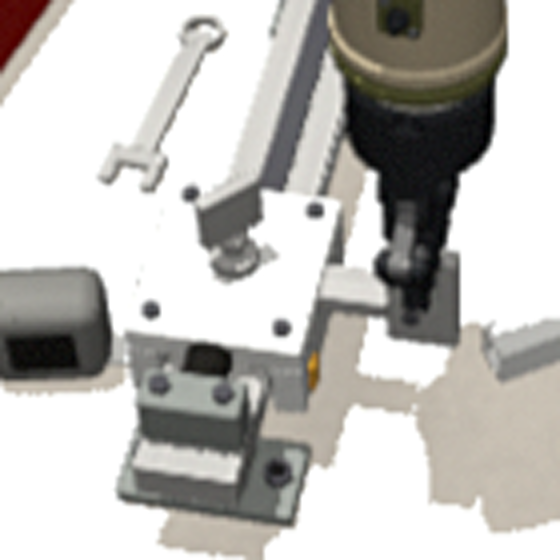

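Run:
```python
from look import *
shot('wrist','w9')
p=np.load('w9.npz')['p'][:,:,::-1]
cv2.imwrite('pics/w9.png',p)
f=lambda x,y,z:back('top',175+x/4,150+y/4,z)
yd=np.array([-.165,.986,0])
print('buffer face',f(130,225,.095)@yd)
print('end block outer faces',f(42,235,.09)@yd,f(712,112,.09)@yd)
print('carriage nose0',f(308,178,.098)@yd, f(305,210,.09)@yd)
b=[f(*q,.098)@yd for q in [(313,131),(437,107),(333,237),(458,213)]];print(b,np.mean(b),'screw blade est',np.array([.5876,.0557,0])@yd,'TCP',np.array([.4645,.1571,0])@yd)
c=viewer.calibration('side'); D=np.load('s9.npz')['d']
g=lambda x,y,z:back('side',180+x/4,200+y/4,z)
b=[g(*q,.098)@yd for q in [(190,193),(315,211),(151,310),(282,328)]];print('side now bolts',b,np.mean(b))
b=[g(*q,.104)@yd for q in [(158,383),(224,393)]];print('end block bolts side',b)
b=[f(*q,.104)@yd for q in [(65,208),(72,257)]];print('end block bolts top',b)
print('buffer face side', g(210,347,.101)@yd)
```

```text
buffer face 0.12858112277746292
end block outer faces 0.18845428111456103 -0.2653970198117789
carriage nose0 0.006480831994515965 0.012887044919628785
[np.float64(-0.0023825642129615956), np.float64(-0.0862405479837671), np.float64(-0.0027759473869175934), np.float64(-0.08679924307533429)] -0.04454957566474514 screw blade est -0.04203380000000002 TCP 0.07825809999999998
side now bolts [np.float64(0.03789524993483888), np.float64(0.03869885612799073), np.float64(0.12241573317273453), np.float64(0.12180842202413669)] 0.0802045653149252
end block bolts side [np.float64(0.1721285584017288), np.float64(0.17218342562050987)]
end block bolts top [np.float64(0.16743675003527544), np.float64(0.16826033320621028)]
buffer face side 0.14287639661445767
```

View pics/w9.png

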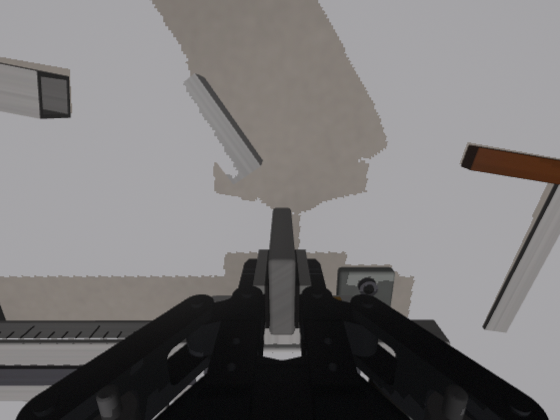

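Emit:
move_arm(
  deltas=[
    [0,0.001,0,0,0,0,-1],
    [0,0.001,0,0,0,0,-1],
    [0,0.0,0,0,0,0,-1],
  ],
)

```text
clock: 26.62
position: [0.4642, 0.159, 0.0928]
ee_rot: [-0.084, 0.996, 0.0, 0.001]
ft_force: [-3.4, -4.5, 7.7]
grip_width: 0.133
```

Emit:
move_arm(
  deltas=[
    [0,0.001,0,0,0,0,-1],
    [0,0.0,0,0,0,0,-1],
  ],
)

```text
clock: 26.88
position: [0.4641, 0.1595, 0.0928]
ee_rot: [-0.084, 0.996, 0.0, 0.001]
ft_force: [-2.7, -6.8, 9.4]
grip_width: 0.135
```

Emit:
move_arm(
  deltas=[
    [0,0.001,0,0,0,0,-1],
    [0,0.0,0,0,0,0,-1],
  ],
)

```text
clock: 27.12
position: [0.464, 0.1599, 0.0928]
ee_rot: [-0.083, 0.997, -0.0, 0.001]
ft_force: [-2.8, -8.5, 10.3]
grip_width: 0.137
```

Emit:
move_arm(
  deltas=[
    [0,0.001,0,0,0,0,-1],
    [0,0.0,0,0,0,0,-1],
  ],
)

```text
clock: 27.38
position: [0.464, 0.1604, 0.0928]
ee_rot: [-0.083, 0.997, -0.001, 0.001]
ft_force: [-3.6, -11.4, 13.4]
grip_width: 0.137
```

```bash
python3 -c "
from look import *
st()"
```

```text
t 27.38 p [0.464  0.1604 0.0928] yawY 99.54 zax [ 0.0024 -0.0014 -1.    ] j [ 0.6323  0.4391 -1.229   1.9239  0.4672  1.107   0.952 ] w 0.137 f [ -3.6277 -11.3916  13.364 ] m [-2.0325  0.6752  0.1358]
```

Emit:
move_arm(
  deltas=[
    [0,-0.001,0,0,0,0,-1],
    [0,-0.001,-0.001,0,0,0,-1],
    [0,0,0,0,0,0,-1],
  ],
)

```text
clock: 27.75
position: [0.4641, 0.1596, 0.0929]
ee_rot: [-0.084, 0.996, 0.001, 0.001]
ft_force: [4.9, -3.0, -9.7]
grip_width: 0.137
```

```bash
python3 -c "
from look import *
st()"
```

```text
t 27.75 p [0.4641 0.1596 0.0929] yawY 99.6 zax [ 0.0028  0.0018 -1.    ] j [ 0.6381  0.4384 -1.2311  1.9252  0.4646  1.1043  0.9575] w 0.137 f [ 4.9215 -3.0485 -9.7148] m [-0.5709 -0.934   0.0791]
```

Emit:
move_arm(
  deltas=[
    [0,0,0.0005,0,0,0,0],
    [0,0,0,0,0,0,0],
    [0,0,0,0,0,0,0],
    [0,0,-0.02,0,0,0,0],
    [0,0,-0.04,0,0,0,0],
    [0,0,-0.05,0,0,0,0],
    [0,0,-0.05,0,0,0,0],
    [0,0,0,0,0,0,0],
  ],
)

```text
clock: 28.75
position: [0.4648, 0.1618, 0.2576]
ee_rot: [-0.084, 0.996, 0.001, 0.005]
ft_force: [1.2, -0.3, -1.0]
grip_width: 0.5
```

Run:
```python
from look import *
st()
shot('wrist','w10');shot('side','s10')
for t,s in (('s9','s9'),('s10','s10')):pass
p=np.load('s10.npz')['p'][200:340,180:320,::-1]
cv2.imwrite('pics/s10z.png',cv2.resize(np.clip(p.astype(float)*1.6,0,255).astype(np.uint8),None,fx=4,fy=4,interpolation=cv2.INTER_CUBIC))
```

```text
t 28.75 p [0.4648 0.1618 0.2576] yawY 99.68 zax [ 0.009   0.0026 -1.    ] j [ 0.8464  0.2299 -1.407   1.7202  0.2337  1.3792  1.1403] w 0.5 f [ 1.1647 -0.3151 -1.0104] m [ 0.0549 -0.0984  0.0117]
```

View pics/w10.png

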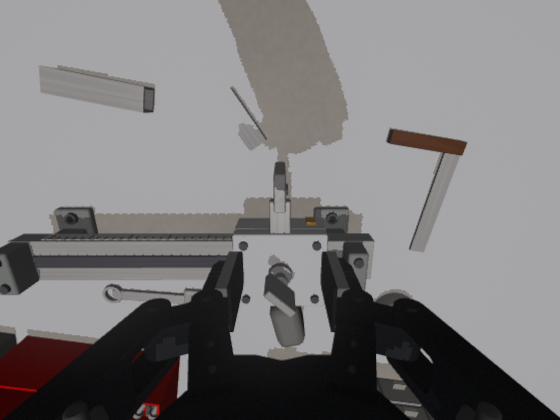

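View pics/s10z.png

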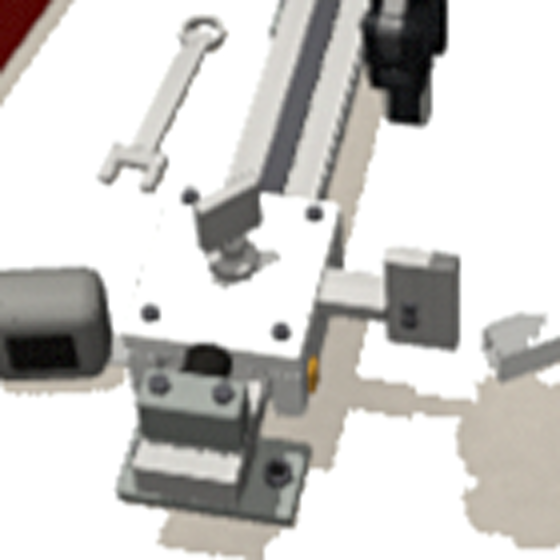

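```bash
python3 -c "
from look import *
st(); print(manip.hand_in())"
```

```text
t 28.85 p [0.4635 0.1605 0.254 ] yawY 99.64 zax [ 0.0043  0.0014 -1.    ] j [ 0.8447  0.2333 -1.4043  1.7258  0.2356  1.3773  1.1389] w 0.5 f [ 0.4992 -0.2175  0.0195] m [-0.0033 -0.0225  0.039 ]
the job is handed in; nothing more can be done
None
```

I set the thumbscrew, slid the carriage up to the rubber buffer, let go and handed the job in at 28.9 s. No verdict came back, so the result rests on the checks below.

- **Screw in:** I turned it clockwise about 172° and re-gripped. It then met a hard stop about 0.48 turn from the start. The wrist sensor read 0.14–0.18 N m there, which is finger-tight and well under forced.
- **Back-off:** I turned it back 98°, allowing for the spring of the blade, so it stands about a quarter turn from where it bottomed. The wrist picture after release showed the blade at that angle, and nothing has touched it since.
- **Carriage:** I pinched it by the stop plate. It slid with about 4 N of friction and touched the buffer after about 123 mm of travel. I pressed on to about 11 N in all, roughly 7 N of it on the buffer, then eased off and opened the fingers.
- **Last checks:** The side picture after release showed the carriage about 2.5 mm past its place before contact, with no visible spring-back. Everything on the bench that was in view looked undisturbed, and the gripper was clear of it all.

Two things disagreed. My camera estimates put the buffer 5–10 mm nearer than where the force showed contact, so I relied on the force. The joint 7 motor torque did not match the wrist sensor while turning. It showed similar values with nothing gripped, so I took it for joint friction and did not use it.

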